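Stand puck, kickstand and upright hold of a frame stub

TASK

Take the top orange puck off the pile, leaving the one beneath it in place, and set it flat in the middle of the yellow ring on the aluminium base plate, dish up. Then flip the steel kickstand of the leaning blue frame all the way down past its spring's centre, and last grip the black sleeve of the frame's top tube, draw the frame upright, and keep gripping it there: the program finishes while still holding the frame upright, its kickstand's foot hanging just clear above the puck. Do not let the frame topple over beyond upright, and leave the power bank, jar and screwdriver alone.

Things in the scene. Friction and masses are not known exactly. Their poses are not given: they have to be found in the camera images.
- rocker_base: Fixed aluminium plate, 5 mm thick, x -168 to +92, y +-110 mm. Origin on the bench under the frame's tipping axis, which runs along y 30 mm above it. x points from the kickstand's side through the frame to the grey rest post (144 mm high, x 47 to 78, y -46 to -70) that it leans on; z up. Dark bearing blocks, 45 mm high, at y = +-89.
- frame: Blue frame stub with a silver hub (about 0.85 kg in all). Origin in the middle of its lower rail, the tipping axis; y along the rail (as rocker_base's y), z up along the frame. At the start it leans back 0.28 rad (z axis towards rocker_base's +x) on the rest post; it can topple 0.20 rad past upright to the kickstand's side. No spring: it falls one way or the other unless held.
- sleeve (a point): Centre of the black ribbed sleeve (27 mm diameter, 80 mm long) on the frame's top tube (23 mm diameter, 170 mm long, along the frame's y); grip it across, from above. 200 mm from the frame's origin along the frame's z, so straight above the tipping axis when the frame is upright.
- kickstand (a joint): Angle of the kickstand: 0 folded up along the frame, 1.92 fully down. An over-centre spring holds it at either end: about 0.3 N m at the ends, none at the centre, 0.65 rad; once pushed some way past that (to about 0.8) it snaps down by itself. Pushing the leg down near its end takes about 2 to 3 N.
- stand_pivot (a point): The kickstand's pivot on the frame, at x -65, y -35, z +105 mm of frame. The leg turns about the axis (-0.866, 0, 0.5) (frame's axes), right-handed as the joint grows: it folds down and outward.
- stand_foot: Black rubber ball foot, 16 mm diameter, at the end of the kickstand; origin at its centre, 112.5 mm from stand_pivot. The leg is a straight steel rod of 12 mm diameter from stand_pivot to the foot; folded, it points along +y of the frame and 15 degrees upward.
- landing_mark (a point): Centre of the yellow painted ring (76 mm outside, 68 mm inside) on top of the base plate, at x -121, y -45, z 5 mm of rocker_base: under the foot when the stand is down and the frame upright; the ball then hangs about 8 mm above the dish of a puck placed there.
- puck_top: The upper of two orange pucks that nest on the red case. Each is 24 mm high: a foot of 40 mm diameter and 8 mm height below, and on it a dish of 60 mm outside diameter (z = 8 to 24 mm; dish 52 mm wide and 7 mm deep). Origin at the centre of its underside, z up. Grip it across the 60 mm. 50 g or so.
- puck_low: The lower orange puck, same shape, lying on the red case; the upper one's origin is 17 mm above its own. It stays.
- red_case: Red plastic case, 77 x 113 x 26 mm, fixed on the bench; the pucks are near the middle of its top. Origin under its centre; x is the short side.
- power_bank: Dark blue battery pack, 64 x 90 x 25 mm, loose, to be left alone. Origin under its centre.
- flux_jar: Small white jar, 46 mm diameter, 22 mm high, loose, to be left alone. Origin under its centre.
- driver_b: Screwdriver with a dark handle, 156 mm long, 12 mm thick, loose, to be left alone. Origin under its centre, y along it.
There are look-alikes about, which are no part of the job. Leave any green, pink or purple look-alike of the puck_top alone.

How it is judged:
By the outcome, as a careful person would: the job done as asked, in the order asked, and still so for the second after the job is handed in, while the arm keeps its last pose, push and grip.
It also fails if it takes over 59 s, if anything falls off the work surface, if the arm or the gripper's body presses on something with over 40 N, if the wrist force passes 120 N, or if a joint passes its speed limit or range.

ROBOT

A 6-joint arm with a two-finger parallel gripper is mounted at the origin on a cart in front of the work surface, level with it; the furniture and walls round the work are solid. World frame = base frame: x ahead of the robot, y to its left, z up, the work surface at z = 0. Lengths are in mm, angles in rad, forces in N, time in s.
With the tool pointing down it reaches from about 275 to 750 mm from the base axis. Payload 10.2 kg.
Tool frame: the origin (TCP) lies on the centre line of the jaws, within the pads' length; the fingertips stand 19 mm ahead of it and the grasp point (between the pads) is the TCP; z points along the fingers, y is the line along which they close (so a half turn about z gives the same grasp; the last joint's range is limited). The gripper opens to 85 mm and grips with 20 to 120 N. Pads are 22 mm wide; open, the fingers measure 114 mm over their backs; the gripper's body (76 mm by 85 mm) begins 54 mm behind the grasp point. The pads swing forward as they close: fully open they stand 13 mm farther back than shut.
Start: joints at [-1.408, 0.313, 1.498, -0, 1.331, -0.223], TCP at [197.546, -486.423, 250.294] pointing down, gripper open.
Joint ranges: [-2.94, 2.94], [-0.97, 2.17], [0.19, 2.56], [-1.23, 4.37], [0.02, 3.11], [-2.88, 2.88]. Speed limits (rad/s): [2.39, 2.39, 3.01, 3.14, 3.14, 3.14].

INTERFACE

Orientations are given as a unit quaternion [w, x, y, z].
In Python, from rig import sense, capture, finish_job, regions_of, mark_of gives the robot as it stands.
- The arm moves only by the tool jog_arm, never from a script. Its argument "series" is text: rows parted by semicolons, each of 7 numbers parted by spaces: the shift along the tool's x, y, z in units of 0.4 m (1.0 is 0.4 m), then the turn, a rotation vector about the tool's x, y, z in units of pi/2 rad (1.0 is pi/2 rad), then the opening, from -1 (shut) to 1 (fully open). A call has 1 to 20 rows; each row is the pose to reach, as a shift and turn from the pose commanded when the call began, along the tool's axes at that moment; what a row does not reach only later rows make up. A row lasts 1/8 s, in which the tool goes at most 62.5 mm and 10.7 degrees, less where a joint would pass 70% of its speed; a pose out of reach is approached as far as the arm can. A call with a number of a shift or a turn outside -1 to 1 is refused whole. A call with a gripper value outside its range is refused whole. The fingers move at their own pace and stop on an object; "grip_force" is the grip in N (left out, the last holds). Time passes only in rows, so rows that repeat a pose let the fingers close. It gives the time, the measured TCP pose, the force, the opening and the grip force at its end, in the units of the state.
- sense(): the state, without advancing time (a new reading comes with each control period).
- capture(name): name is "scene" or "side" or "wrist"; returns a dict with "img" (400x640x3 uint8, red, green, blue), "intrinsics" (3x3 intrinsics, pixels), "R" (3x3) and "t" (3): a world point X has camera coordinates R X + t. Camera axes: x right, y down, z forward; pixel columns grow to the right and rows downward; lengths in mm; the calibration is good to about 2 mm. The wrist camera is an equidistant fisheye: a pixel r from the principal point sees the ray r / f radians off the axis. A picture is of the moment at which its call begins. There is no depth.
- finish_job(): hands the job in; it is judged then, once.
Trained networks look in a picture, given as the dict that the camera call returned (one of the last four; its "shot" number tells which), for a name from the list of things; names that differ only in an ending like _2 or _b are one class to them, and where a whole thing is asked for, a point or a joint stands for the part that bears it (a point fixed in the world has none). Each returns a list of dicts, best first, with "confidence" (0 to 1); they miss things now and then, are a little off and sometimes report something else, mostly with a low value. They report only what shows in the picture. A call takes as long as a camera call. They do not tell look-alikes from the thing itself.
- regions_of(label, picture): "region" (400x640 bool, what is visible of it) and "point" ([row, column] in pixels, amid what is visible of it).
- mark_of(label, picture): "point" ([row, column] in pixels: a listed point, or the origin of a listed thing).
The state is a dict: "time_s": time; "joints": joint angles; "dq": joint speeds; "tau": joint torques, N m; "eef_pos": TCP position; "ee_rot": TCP orientation; "force": force on the tool from outside, world axes, zero at the start; "wrist_torque": the same for the moment, N m; "grip_width": opening from 0.0 (shut) to 1.0 (fully open); "grip_force": force on a finger pad.
Only numpy, scipy, OpenCV 4.12 (cv2) and the standard library are available. Lean on these libraries where they do the work, as an engineer would, in place of code of your own. Each camera call takes 0.05 s, during which the arm holds its last target. There are 200 camera calls.

## Working session

There is one attempt and no reset: what is moved stays moved. The work goes in short steps, Python scripts to look and compute and a tool call to move; the robot and the scene stay as the last step left them, time stands still between calls to the robot, and variables do not carry over. Pictures are saved under pics/ and viewed, at most 13 in all, crops included, and the job is handed in when it is done.

Besides the shell and the picture viewer there is one more tool, called after "Request:" as name(argument=value, ...) on one line, values as JSON. jog_arm: Moves the arm, as the interface text tells. Shifts and turns lie within -1 to 1; 1 stands for 0.4 m of shift or pi/2 rad of turn. Its arguments: {"type":"object","properties":{"series":{"type":"string"},"grip_force":{"type":"number"}},"required":["series"]}

```bash
ls; mkdir -p pics
cat > h.py <<'E'
from rig import *
import numpy as np, cv2
from scipy.spatial.transform import Rotation as Rn
def save(d,n): cv2.imwrite('pics/'+n,d['img'][:,:,::-1])
def ray(d,rc):
    K=np.array(d['intrinsics']);R=np.array(d['R']);t=np.array(d['t'])
    v=np.array([(rc[1]-K[0,2])/K[0,0],(rc[0]-K[1,2])/K[1,1],1.])
    return -R.T@t, R.T@(v/np.linalg.norm(v))
def onz(d,rc,z):
    o,v=ray(d,rc); return o+v*(z-o[2])/v[2]
def tri(rs):
    A=np.zeros((3,3));b=np.zeros(3)
    for o,v in rs:
        P=np.eye(3)-np.outer(v,v);A+=P;b+=P@o
    x=np.linalg.solve(A,b); return x,[np.linalg.norm((np.eye(3)-np.outer(v,v))@(x-o)) for o,v in rs]
def proj(d,X):
    K=np.array(d['intrinsics']);c=np.array(d['R'])@X+np.array(d['t']);p=K@c/c[2];return p[1],p[0]
def tcp():
    s=sense();q=s['ee_rot'];return np.array(s['eef_pos']),Rn.from_quat([q[1],q[2],q[3],q[0]])
E
python3 - <<'E'
from h import *
a=capture('scene');b=capture('side')
save(a,'s1.png');save(b,'d1.png')
for l in ['rocker_base','sleeve','stand_pivot','stand_foot','landing_mark','puck_top','puck_low','red_case','frame']:
    for n,d in (('scene',a),('side',b)):
        print(l,n,[(np.round(m['point']).tolist(),round(m['confidence'],2),np.round(onz(d,m['point'],0)).tolist()[:2]) for m in mark_of(l,d)[:4]])
for d in(a,b): print(np.round(-np.array(d['R']).T@np.array(d['t'])))
s=sense();print(s)
E
```

```text
pics
rocker_base scene [([241.0, 340.0], 0.74, [573.0, 87.0])]
rocker_base side [([236.0, 294.0], 0.59, [583.0, 87.0]), ([230.0, 327.0], 0.32, [476.0, 33.0])]
sleeve scene [([174.0, 349.0], 0.75, [1115.0, 365.0])]
sleeve side [([176.0, 273.0], 0.65, [772.0, -313.0]), ([206.0, 292.0], 0.6, [636.0, -99.0])]
stand_pivot scene [([205.0, 347.0], 0.97, [827.0, 207.0])]
stand_pivot side [([192.0, 302.0], 0.69, [620.0, -209.0])]
stand_foot scene []
stand_foot side [([205.0, 292.0], 0.53, [636.0, -101.0])]
landing_mark scene [([258.0, 338.0], 0.87, [479.0, 36.0]), ([223.0, 257.0], 0.24, [511.0, 409.0])]
landing_mark side [([231.0, 330.0], 0.64, [468.0, 32.0])]
puck_top scene [([208.0, 255.0], 0.73, [602.0, 500.0]), ([234.0, 232.0], 0.73, [403.0, 433.0]), ([235.0, 210.0], 0.61, [354.0, 496.0])]
puck_top side [([319.0, 338.0], 0.86, [388.0, 408.0]), ([285.0, 331.0], 0.82, [424.0, 289.0]), ([350.0, 347.0], 0.69, [354.0, 497.0]), ([305.0, 284.0], 0.68, [537.0, 388.0])]
puck_low scene [([216.0, 252.0], 0.46, [542.0, 464.0])]
puck_low side [([311.0, 282.0], 0.51, [539.0, 410.0])]
red_case scene [([
[... 347 characters left out ...]
3.  770.]
{'time_s': 1.0, 'joints': array([-1.40840741e+00,  3.12883381e-01,  1.49772708e+00,  6.60334479e-06,
        1.33095976e+00, -2.23430615e-01]), 'dq': array([ 0.00026949, -0.00014314, -0.00130182,  0.00038402, -0.00034633,
       -0.00150852]), 'tau': array([-7.85486536e-04, -4.12175453e+01, -2.59901261e+01, -2.06883351e-04,
        6.34611570e-04,  1.29297541e-05]), 'eef_pos': array([ 197.5433565 , -486.42259978,  250.29247943]), 'ee_rot': array([1.13082360e-05, 9.81450694e-01, 1.91714724e-01, 2.86342698e-06]), 'force': array([ 0.01796674, -0.46726729, -0.17112032]), 'wrist_torque': array([-0.00590171,  0.03079045, -0.02605874]), 'grip_force': 0.0, 'grip_width': 1.0005837276236536}
```

View pics/s1.png

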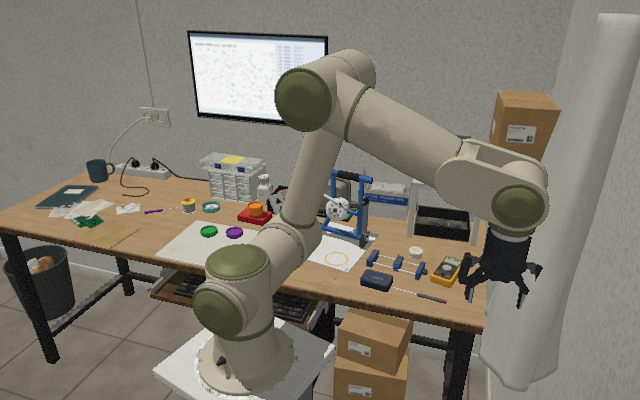

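View pics/d1.png

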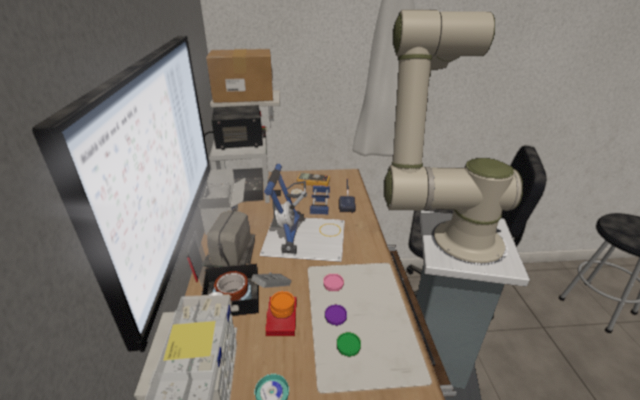

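Scene picture: the orange pile is on the red case at about (col 255, row 208). The side picture shows it at (284, 303). Look-alikes are green at (209, 231), purple at (234, 232), and pink at (333, 282) in the side picture only. I choose the orange pile on the red case. The frame leans near (345, 200), with the yellow ring at (337, 258).

```bash
cat >> h.py <<'E'
def rows(P,Q=None,cp=None,cR=None):
    """target world P (mm), rotation Q -> row numbers from pose (default measured)"""
    p,R=tcp()
    if cp is not None:p=np.array(cp)
    if cR is not None:R=cR
    s=R.inv().apply(np.array(P)-p)/400
    r=(R.inv()*Q).as_rotvec()/(np.pi/2) if Q is not None else np.zeros(3)
    print('row',np.round(s,4).tolist(),np.round(r,4).tolist())
def down(yaw): # tool y axis at given world yaw
    y=np.array([np.cos(yaw),np.sin(yaw),0]);z=np.array([0,0,-1.])
    return Rn.from_matrix(np.c_[np.cross(y,z),y,z])
def best_down(yaw):
    return down(yaw)
E
python3 - <<'E'
from h import *
a=capture('scene');b=capture('side');w=capture('wrist')
g=lambda l,d,i=0: mark_of(l,d)[i]['point']
for l,i in (('puck_top',3),('sleeve',0),('stand_pivot',0),('landing_mark',0),('rocker_base',0),('red_case',0)):
    try: 
        B=mark_of(l,b)
        A=mark_of(l,a)[0]['point']
        for m in B[:4]:
            x,e=tri([ray(a,A),ray(b,m['point'])]);print(l,np.round(x),np.round(e,1))
    except Exception as ex: print(l,ex)
p,R=tcp()
Rw=np.array(w['R']);c=-Rw.T@np.array(w['t'])
print('cam in tool',R.inv().apply(c-p),'\ncam axes in tool (cols)',np.round(R.inv().as_matrix()@Rw.T,3),w['intrinsics'])
print(R.as_matrix().round(3))
rows([420,60,400],down(-1.2))
E
```

```text
puck_top [357. 454.  26.] [33. 33.]
puck_top [441. 477.  31.] [95.3 95.3]
puck_top [352. 491.  -5.] [1.9 1.9]
puck_top [359. 409.  71.] [69.9 69.9]
sleeve [635. 101. 231.] [7.2 7.2]
stand_pivot [542.  54. 160.] [1.8 1.8]
landing_mark [467.  29.   1.] [0.4 0.4]
rocker_base [579.  83.  -1.] [7.1 7.1]
rocker_base [586.  78.   9.] [20.1 20.1]
red_case [536. 429. -18.] [8.6 8.6]
cam in tool [  74.89099238    1.33231265 -123.17891963] 
cam axes in tool (cols) [[ 0.002 -0.955 -0.297]
 [ 1.     0.002 -0.   ]
 [ 0.001 -0.297  0.955]] [[309.70691629   0.         312.40248321]
 [  0.         309.70691629 197.35246979]
 [  0.           0.           1.        ]]
[[ 0.926  0.376  0.   ]
 [ 0.376 -0.926  0.   ]
 [ 0.    -0.    -1.   ]]
row [1.0293, -1.0564, -0.3743] [-0.0, -0.0, 0.0096]
```

Request:
jog_arm(series="0.1 -0.1 -0.25 0 0 0 1; 1 -1 -0.35 0 0 0 1; 1 -1 -0.35 0 0 0 1; 1 -1 -0.35 0 0 0 1; 1 -1 -0.35 0 0 0 1; 1 -1 -0.35 0 0 0 1; 1 -1 -0.35 0 0 0 1; 1 -1 -0.35 0 0 0 1; 1 -1 -0.35 0 0 0 1; 1 -1 -0.35 0 0 0 1; 1 -1 -0.35 0 0 0 1; 1 -1 -0.35 0 0 0 1; 1 -1 -0.35 0 0 0 1; 1 -1 -0.35 0 0 0 1; 1 -1 -0.35 0 0 0 1; 1 -1 -0.35 0 0 0 1")

```text
time_s: 3.75
eef_pos: [417.6, 34.5, 390.3]
ee_rot: [-0.0, 0.981, 0.192, 0.0]
force: [0.3, 0.4, 0.8]
grip_width: 0.997
grip_force: 0.0
```

```bash
cat >> h.py <<'E'
_ray,_proj=ray,proj
def fe(d): return np.array(d['intrinsics'])[0,0]<312 and d.get('fish',False)
def cap(n):
    d=capture(n);d['fish']=(n=='wrist');return d
def ray(d,rc):
    if not d.get('fish'): return _ray(d,rc)
    K=np.array(d['intrinsics']);R=np.array(d['R']);t=np.array(d['t'])
    u=np.array([rc[1]-K[0,2],rc[0]-K[1,2]]);r=np.linalg.norm(u)+1e-9;th=r/K[0,0]
    return -R.T@t,R.T@np.array([*(u/r*np.sin(th)),np.cos(th)])
def proj(d,X):
    if not d.get('fish'): return _proj(d,X)
    K=np.array(d['intrinsics']);c=np.array(d['R'])@X+np.array(d['t']);r=np.linalg.norm(c[:2])
    th=np.arctan2(r,c[2]);u=c[:2]/(r+1e-9)*th*K[0,0];return u[1]+K[1,2],u[0]+K[0,2]
E
python3 - <<'E'
from h import *
w=cap('wrist');save(w,'w1.png')
Z={'rocker_base':0,'sleeve':222,'stand_pivot':149,'landing_mark':5,'puck_top':43,'puck_low':26,'red_case':0,'stand_foot':200,'frame':30}
for l,z in Z.items():
    print(l,[(np.round(m['point']).tolist(),round(m['confidence'],2),np.round(onz(w,m['point'],z),1).tolist()) for m in mark_of(l,w)[:3]])
E
```

```text
rocker_base [([44.0, 317.0], 0.87, [582.9, 92.0, 0.0])]
sleeve []
stand_pivot [([59.0, 343.0], 0.6, [550.5, 49.3, 149.0]), ([43.0, 322.0], 0.44, [558.8, 78.9, 149.0])]
landing_mark [([120.0, 323.0], 0.74, [468.9, 34.9, 5.0])]
puck_top [([103.0, 85.0], 0.85, [361.3, 457.9, 43.0]), ([96.0, 120.0], 0.81, [395.6, 379.7, 43.0]), ([15.0, 123.0], 0.64, [532.2, 430.2, 43.0])]
puck_low [([20.0, 137.0], 0.64, [529.3, 406.5, 26.0]), ([15.0, 130.0], 0.47, [536.3, 428.2, 26.0])]
red_case [([19.0, 136.0], 0.64, [534.3, 429.2, 0.0])]
stand_foot [([9.0, 256.0], 0.42, [559.8, 153.2, 200.0])]
frame [([45.0, 324.0], 0.67, [579.8, 80.0, 30.0])]
```

View pics/w1.png

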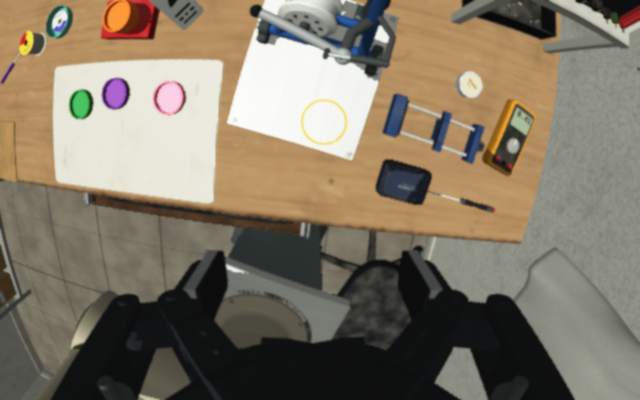

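Wrist picture: the orange pile on the red case is at (col 125, row 15). Green is at (81, 103), purple at (116, 93) and pink at (170, 97). The yellow ring is at (324, 121), the plate's near corners at (229, 124) and (352, 158), and the folded kickstand's ball at (257, 10).

Run:
```python
from h import *
w=cap('wrist');im=w['img'];hsv=cv2.cvtColor(im,cv2.COLOR_RGB2HSV)
m=cv2.inRange(hsv,(20,80,120),(35,255,255));m[:85]=0;m[165:]=0;m[:,:290]=0;m[:,:][:,365:]=0
p=np.argwhere(m);X=np.array([onz(w,q,5)[:2] for q in p])
c,r=cv2.minEnclosingCircle(X.astype(np.float32));print('ring',c,r,len(p))
A=np.c_[2*X,np.ones(len(X))];s=np.linalg.lstsq(A,(X**2).sum(1),rcond=None)[0];print(s[:2],np.sqrt(s[2]+s[:2]@s[:2]))
# plate near edge & corners
g=cv2.cvtColor(im,cv2.COLOR_RGB2GRAY);S=hsv[:,:,1]
pl=((S<40)&(g>130)).astype(np.uint8);n,lab=cv2.connectedComponents(pl);k=lab[135,290];M=(lab==k).astype(np.uint8)
cn=max(cv2.findContours(M,0,1)[0],key=cv2.contourArea)
W=np.array([onz(w,(q[0][1],q[0][0]),5)[:2] for q in cn]);
R=Rn.from_euler('z',0.18).as_matrix()[:2,:2];c0=s[:2]
L=(W-c0)@R # in base axes rel. to ring: near edge x=-47, left y=+155, right -65
for nm,sel,ax in(('near',(abs(L[:,0]+47)<8)&(L[:,1]<140)&(L[:,1]>-50),0),('right',(abs(L[:,1]+65)<8)&(L[:,0]>-35)&(L[:,0]<60),1),('left',(abs(L[:,1]-155)<10)&(L[:,0]>-35)&(L[:,0]<100),1)):
    q=L[sel]
    f=np.polyfit(q[:,1-ax],q[:,ax],1);print(nm,len(q),f, 'resid',np.std(q[:,ax]-np.polyval(f,q[:,1-ax])))
p,_=tcp();print(p);rows([500,405,330],down(0.386-np.pi/2))
```

```text
ring (467.1788330078125, 33.815303802490234) 37.554805755615234 241
[467.09184103  33.79582791] 36.05056899826565
near 73 [  0.0936567  -46.10026052] resid 0.492797777220874
right 54 [ -0.09697482 -63.92193489] resid 0.4757601813893123
left 82 [-7.14036004e-02  1.53305896e+02] resid 2.0174650588035665
[417.62625375  34.71432173 390.28617554]
row [0.5392, -0.7802, 0.1507] [-0.0, 0.0, -0.0001]
```

Request:
jog_arm(series="0.2 -0.4 0.05 0 0 0 1; 0.45 -0.6 0.1 0 0 0 1; 0.45 -0.6 0.1 0 0 0 1; 0.45 -0.6 0.1 0 0 0 1; 0.45 -0.6 0.1 0 0 0 1; 0.45 -0.6 0.1 0 0 0 1; 0.45 -0.6 0.1 0 0 0 1; 0.45 -0.6 0.1 0 0 0 1; 0.45 -0.6 0.1 0 0 0 1")

```text
time_s: 5.42
eef_pos: [494.1, 324.0, 351.0]
ee_rot: [-0.0, 0.982, 0.191, 0.0]
force: [-0.6, -0.7, 0.5]
grip_width: 1.003
grip_force: 0.0
```

Run:
```python
from h import *
w=cap('wrist');im=w['img'];save(w,'w2.png')
cr=None
for l,z in (('puck_top',43),('puck_low',26),('red_case',0)):
    print(l,[(np.round(m['point']).tolist(),round(m['confidence'],2),np.round(onz(w,m['point'],z),1).tolist()) for m in mark_of(l,w)[:4]])
hsv=cv2.cvtColor(im,cv2.COLOR_RGB2HSV)
m=cv2.inRange(hsv,(8,150,100),(18,255,255));n,lab,st,ce=cv2.connectedComponentsWithStats(m)
for i in range(1,n):
    if st[i,4]>150: print(st[i],ce[i])
i=1+np.argmax(st[1:,4]);cn=max(cv2.findContours((lab==i).astype(np.uint8),0,1)[0],key=cv2.contourArea)
W=np.array([onz(w,(q[0][1],q[0][0]),67)[:2] for q in cn],np.float32)
print('rim circ @67',cv2.minEnclosingCircle(W),W.min(0),W.max(0))
x,y=int(ce[i][0]),int(ce[i][1])
c=im[max(0,y-90):y+90,max(0,x-110):x+110];cv2.imwrite('pics/c2.png',cv2.resize(c,None,fx=3,fy=3)[:,:,::-1])
```

```text
puck_top [([203.0, 310.0], 0.83, [430.1, 301.0, 43.0]), ([194.0, 240.0], 0.81, [404.5, 402.1, 43.0]), ([105.0, 254.0], 0.7, [534.0, 426.6, 43.0]), ([194.0, 189.0], 0.67, [372.9, 478.5, 43.0])]
puck_low []
red_case [([274.0, 504.0], 0.24, [423.5, -135.1, -0.0])]
[ 226   86   47   46 1660] [249.10060241 108.27108434]
[562 198  42  62 561] [578.66131907 225.38502674]
rim circ @67 ((528.0917358398438, 426.471435546875), 31.853424072265625) [497.59213 396.58533] [558.98193 457.95175]
```

View pics/c2.png

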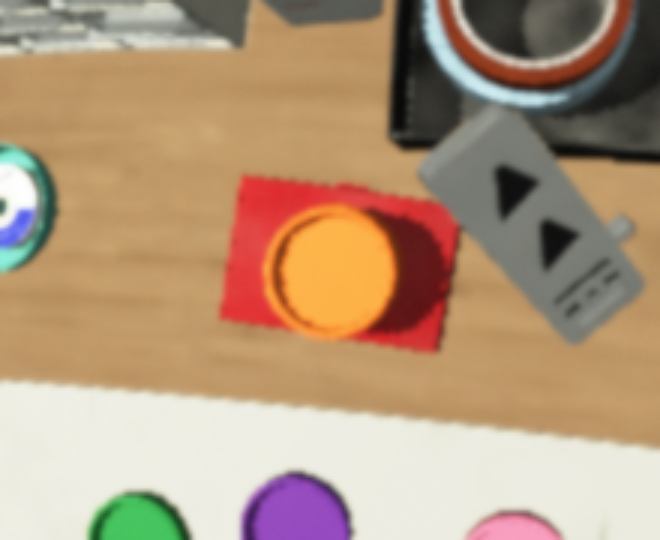

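The crop shows the orange puck with its dish up, alone on the red case. Its rim centre is about (528, 427), and a radius of about 31 fits the rim at z = 67. The green, purple and pink ones lie off on the mat.

Request:
jog_arm(series="0.176 -0.208 0.2 0 0 0 1; 0.176 -0.208 0.5 0 0 0 1; 0.176 -0.208 0.5 0 0 0 1; 0.176 -0.208 0.5 0 0 0 1; 0.176 -0.208 0.5 0 0 0 1; 0.176 -0.208 0.5 0 0 0 1; 0.176 -0.208 0.5 0 0 0 1")

```text
time_s: 6.5
eef_pos: [528.8, 428.3, 153.2]
ee_rot: [-0.001, 0.982, 0.191, 0.002]
force: [0.1, -0.1, 0.4]
grip_width: 1.001
grip_force: 0.0
```

```bash
cat > puck.py <<'E'
from h import *
def rim(w,z):
    hsv=cv2.cvtColor(w['img'],cv2.COLOR_RGB2HSV)
    m=cv2.inRange(hsv,(7,150,90),(19,255,255));n,lab,st,ce=cv2.connectedComponentsWithStats(m)
    i=1+np.argmax(st[1:,4]);cn=max(cv2.findContours((lab==i).astype(np.uint8),0,1)[0],key=cv2.contourArea)
    W=np.array([onz(w,(q[0][1],q[0][0]),z)[:2] for q in cn],np.float32)
    return st[i],ce[i],cv2.minEnclosingCircle(W),W.min(0),W.max(0)
E
python3 - <<'E'
from puck import *
w=cap('wrist');save(w,'w3.png');print(rim(w,67))
for n in('scene','side'):
    d=cap(n); print([np.round(proj(d,np.array([528,427.5,z])),1) for z in(43,67)],[ (np.round(m['point']),m['confidence']) for m in mark_of('puck_top',d)[:4]], rim(d,67)[1:])
p,R=tcp();print(p);rows([528,427.5,70],down(.386-np.pi/2))
E
```

```text
(array([ 269,  161,   83,   88, 5661], dtype=int32), array([310.39816287, 204.64317258]), ((531.7766723632812, 429.4830322265625), 33.24631881713867), array([499.02585, 398.62985], dtype=float32), array([564.76556, 459.30032], dtype=float32))
[array([210. , 255.8]), array([204.3, 255.4])] [(array([236., 231.]), 0.64), (array([208., 255.]), 0.5), (array([244., 262.]), 0.5), (array([237., 209.]), 0.48)] (array([254.63942308, 208.12019231]), ((505.2580261230469, 410.2498474121094), 58.84321212768555), array([455.0707 , 363.12015], dtype=float32), array([556.34955, 456.40372], dtype=float32))
[array([305.8, 283. ]), array([299.2, 282.5])] [(array([318., 337.]), 0.88), (array([349., 346.]), 0.87), (array([283., 333.]), 0.67), (array([307., 284.]), 0.66)] (array([281.81125227, 304.23049002]), ((524.4226684570312, 442.06524658203125), 42.99240493774414), array([493.71954, 400.81552], dtype=float32), array([560.0811 , 484.85413], dtype=float32))
[528.14478805 428.26947815 151.05105601]
row [-0.0012, 0.0017, 0.2026] [-0.0001, -0.0006, -0.0003]
```

View pics/w3.png

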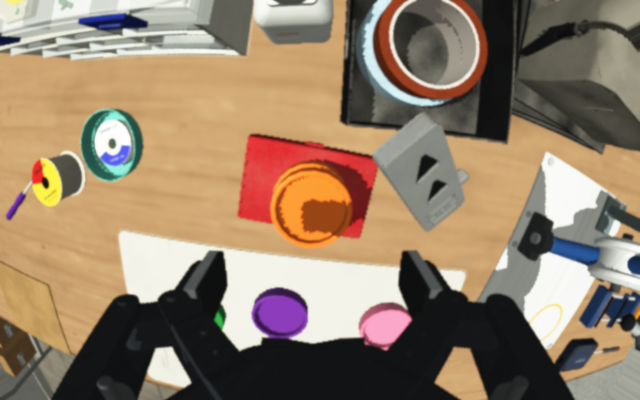

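Wrist picture: the orange puck is at (311, 203), between and ahead of the fingers. It agrees with a centre of about (528.7, 428.5). I go straight down.

Request:
jog_arm(series="0.001 0 0.1 0 0 0 1; 0.001 0 0.16 0 0 0 1; 0.001 0 0.2 0 0 0 1; 0.001 0 0.2026 0 0 0 1; 0.001 0 0.2026 0 0 0 1; 0.001 0 0.2026 0 0 0 -0.2; 0.001 0 0.2026 0 0 0 -0.2; 0.001 0 0.2026 0 0 0 -0.2; 0.001 0 0.2026 0 0 0 -0.2; 0.001 0 0.2026 0 0 0 -0.2", grip_force=30)

```text
time_s: 8.0
eef_pos: [528.9, 428.8, 70.7]
ee_rot: [-0.0, 0.981, 0.192, 0.001]
force: [-1.6, -0.5, 6.0]
grip_width: 0.691
grip_force: 32.4
```

Request:
jog_arm(series="0 0 -0.02 0 0 0 -0.2; 0 0 -0.05 0 0 0 -0.2; 0 0 -0.1 0 0 0 -0.2; 0 0 -0.15 0 0 0 -0.2; 0 0 -0.15 0 0 0 -0.2")

```text
time_s: 8.62
eef_pos: [529.2, 429.0, 132.0]
ee_rot: [-0.001, 0.981, 0.192, 0.002]
force: [-0.0, -0.0, -0.9]
grip_width: 0.687
grip_force: 32.5
```

Run:
```python
from puck import *
w=cap('wrist');b=cap('side')
c=np.vstack([w['img'][100:300,150:470],b['img'][230:350,200:392].repeat(1,0)[:, :192].repeat(1,1) if 0 else cv2.resize(b['img'][250:350,230:390],(320,200))])
cv2.imwrite('pics/c4.png',cv2.resize(c,None,fx=1.4,fy=1.4)[:,:,::-1]);print(sense()['force'],sense()['grip_width'])
```

```text
[ 0.91933047 -0.42450364 -0.5736201 ] 0.6900641142313056
```

View pics/c4.png

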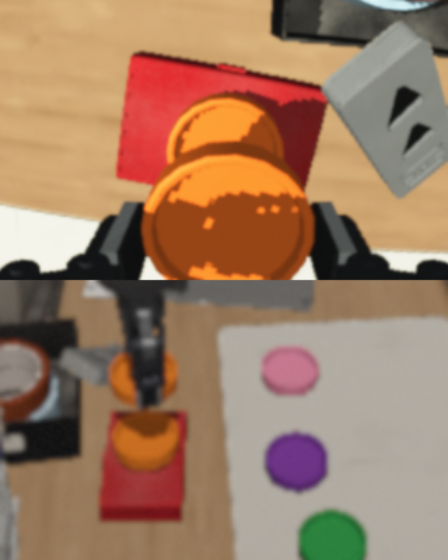

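The crop shows a single puck held level between the pads, with the lower puck still on the red case.

Request:
jog_arm(series="-0.1 0.15 -0.05 0 0 0.03 -0.2; -0.514 0.856 -0.05 0 0 0.19 -0.2; -0.514 0.856 -0.05 0 0 0.19 -0.2; -0.514 0.856 -0.05 0 0 0.19 -0.2; -0.514 0.856 -0.05 0 0 0.19 -0.2; -0.514 0.856 -0.05 0 0 0.19 -0.2; -0.514 0.856 -0.05 0 0 0.19 -0.2; -0.514 0.856 -0.05 0 0 0.19 -0.2; -0.514 0.856 -0.05 0 0 0.19 -0.2; -0.514 0.856 -0.05 0 0 0.19 -0.2; -0.514 0.856 -0.05 0 0 0.19 -0.2; -0.514 0.856 -0.05 0 0 0.19 -0.2")

```text
time_s: 10.22
eef_pos: [466.7, 34.3, 149.2]
ee_rot: [-0.0, 0.999, 0.044, -0.0]
force: [0.1, -0.7, -0.6]
grip_width: 0.688
grip_force: 32.6
```

Run:
```python
from puck import *
w=cap('wrist')
p,R=tcp();print(p,R.as_matrix().round(3).tolist());rows([467.1,33.8,33],down(.085-np.pi/2))
r=rim(w,p[2]-3);print(r)
w1=cap('scene')
for n in('scene','side'):
    d=cap(n);hsv=cv2.cvtColor(d['img'],cv2.COLOR_RGB2HSV)
    m=cv2.inRange(hsv,(20,80,120),(35,255,255));q=proj(d,np.array([467.1,33.8,5]));r0,c0=map(int,q)
    s=np.argwhere(m[r0-20:r0+20,c0-25:c0+25]);X=np.array([onz(d,(a+r0-20,b+c0-25),5)[:2] for a,b in s])
    if len(X)>15:
        A=np.c_[2*X,np.ones(len(X))];v=np.linalg.lstsq(A,(X**2).sum(1),rcond=None)[0];print(n,len(X),v[:2],np.sqrt(v[2]+v[:2]@v[:2]))
```

```text
[466.72705289  34.18844316 149.21897155] [[0.996, 0.088, -0.0], [0.088, -0.996, -0.0], [-0.0, -0.0, -1.0]]
row [0.0009, 0.0011, 0.2905] [-0.0, 0.0, 0.0018]
(array([  251,   202,   123,   116, 11156], dtype=int32), array([312.337128  , 260.39628899]), ((469.3702392578125, 32.7690544128418), 31.53289222717285), array([438.02243  ,   3.6845315], dtype=float32), array([500.88687 ,  61.797802], dtype=float32))
scene 51 [467.20154481  38.04997431] 36.46766870812928
```

Run:
```python
from puck import *
for n,f in(('scene','s1'),('side','d1')):
    d=cap(n);d['img']=cv2.imread(f'pics/{f}.png')[:,:,::-1].copy();hsv=cv2.cvtColor(d['img'],cv2.COLOR_RGB2HSV)
    m=cv2.inRange(hsv,(18,50,120),(36,255,255));q=proj(d,np.array([467.1,33.8,5]));r0,c0=map(int,q)
    s=np.argwhere(m[r0-16:r0+16,c0-22:c0+22]);X=np.array([onz(d,(a+r0-16,b+c0-22),5)[:2] for a,b in s])
    A=np.c_[2*X,np.ones(len(X))];v=np.linalg.lstsq(A,(X**2).sum(1),rcond=None)[0];print(n,len(X),v[:2],np.sqrt(v[2]+v[:2]@v[:2]))
```

```text
scene 83 [461.86634068  36.73706216] 38.3090158480511
side 60 [468.12618129  32.64850427] 35.86607388249005
```

Request:
jog_arm(series="0.001 0.001 0.1 0 0 0 -0.2; 0.001 0.001 0.2 0 0 0 -0.2; 0.001 0.001 0.25 0 0 0 -0.2; 0.001 0.001 0.27 0 0 0 -0.2; 0.001 0.001 0.285 0 0 0 -0.2; 0.001 0.001 0.29 0 0 0 -0.2; 0.001 0.001 0.29 0 0 0 -0.2; 0.001 0.001 0.29 0 0 0 -0.2")

```text
time_s: 11.52
eef_pos: [467.4, 33.5, 33.7]
ee_rot: [0.0, 0.999, 0.044, 0.0]
force: [0.2, -0.8, -0.7]
grip_width: 0.69
grip_force: 32.6
```

Request:
jog_arm(series="0 0 0.002 0 0 0 -0.2; 0 0 0.004 0 0 0 -0.2; 0 0 0.004 0 0 0 -0.2")

```text
time_s: 11.9
eef_pos: [467.3, 33.5, 32.6]
ee_rot: [0.0, 0.999, 0.044, 0.0]
force: [-4.4, 0.0, 13.1]
grip_width: 0.69
grip_force: 33.7
```

Request:
jog_arm(series="0 0 -0.001 0 0 0 -0.2; 0 0 -0.001 0 0 0 0.6; 0 0 -0.001 0 0 0 1; 0 0 -0.001 0 0 0 1; 0 0 -0.001 0 0 0 1; 0 0 -0.03 0 0 0 1; 0 0 -0.1 0 0 0 1; 0 0 -0.2 0 0 0 1; 0 0 -0.35 0 0 0 1; 0 0 -0.5 0 0 0 1; 0 0 -0.7 0 0 0 1; 0 0 -0.7 0 0 0 1; 0 0 -0.7 0 0 0 1")

```text
time_s: 13.52
eef_pos: [467.2, 33.6, 313.1]
ee_rot: [0.0, 0.999, 0.044, 0.002]
force: [-0.2, 0.2, -0.0]
grip_width: 1.006
grip_force: 0.0
```

Run:
```python
from puck import *
w=cap('wrist');save(w,'w5.png')
p,R=tcp();print(p)
print(rim(w,29))
Z={'sleeve':222,'stand_pivot':149,'stand_foot':200,'landing_mark':5,'puck_top':5}
a=cap('scene');b=cap('side')
for l,z in Z.items():
    for d in(w,a,b): print(l,[(np.round(m['point']).tolist(),round(m['confidence'],2),np.round(onz(d,m['point'],z),1).tolist()) for m in mark_of(l,d)[:2]])
# predictions
O=np.array([583.8,88.9,30]);B=Rn.from_euler('z',.085)*Rn.from_euler('y',.28)
f=Rn.from_rotvec(0*np.array([-.866,0,.5])).apply([0,112.5*np.cos(np.pi/12),0]) 
for nm,v in(('sleeve',[0,0,200]),('pivot',[-65,-35,105])):
    X=O+B.apply(v);print(nm,X,[np.round(proj(d,X)) for d in(w,a,b)])
# leg direction at angle t : d0 along +y, 15deg 'upward', perpendicular to axis
ax=np.array([-.866,0,.5]);up=np.cross(ax,[0,1,0]);up=up*np.sign(up[2]);print(up)
for t in(0,.65,.8,1,1.92):
  for s in(1,):
    d0=np.cos(np.pi/12)*np.array([0,1,0])+np.sin(np.pi/12)*up
    X=O+B.apply(np.array([-65,-35,105])+112.5*Rn.from_rotvec(t*ax).apply(d0));print(t,X.round(1),[np.round(proj(d,X)) for d in(w,a,b)])
    U=O+Rn.from_euler('z',.085).apply(np.array([-65,-35,105])+112.5*Rn.from_rotvec(t*ax).apply(d0));print('  upright',U.round(1))
```

```text
[466.86132162  33.61762829 311.65489138]
(array([ 292,  139,   44,   44, 1505], dtype=int32), array([313.10564784, 160.70232558]), ((467.431884765625, 30.921451568603516), 30.11353874206543), array([438.16425  ,   1.0761809], dtype=float32), array([497.44812 ,  59.565567], dtype=float32))
sleeve []
sleeve [([174.0, 346.0], 0.66, [642.9, 110.5, 222.0])]
sleeve [([178.0, 271.0], 0.56, [646.5, 91.4, 222.0])]
stand_pivot [([88.0, 300.0], 0.8, [556.2, 50.9, 149.0])]
stand_pivot [([205.0, 348.0], 0.81, [572.4, 57.2, 149.0]), ([232.0, 340.0], 0.7, [407.8, -8.3, 149.0])]
stand_pivot [([192.0, 306.0], 0.77, [549.0, 37.1, 149.0])]
stand_foot [([73.0, 177.0], 0.57, [562.6, 148.7, 200.0])]
stand_foot []
stand_foot [([206.0, 290.0], 0.6, [559.3, 200.7, 200.0]), ([231.0, 331.0], 0.46, [427.4, 298.8, 200.0])]
landing_mark []
landing_mark [([172.0, 348.0], 0.7, [1122.0, 371.4, 5.0]), ([254.0, 415.0], 0.63, [635.5, -167.1, 5.0])]
landing_mark [([233.0, 332.0], 0.67, [458.6, 50.1, 5.0])]
puck_top [([156.0, 315.0], 0.87, [471.2, 28.8, 5.0]), ([186.0, 98.0], 0.79, [397.7, 397.7, 5.0])]
puck_top [([258.0
[... 315 characters left out ...]
51.1864269  148.87393818] [array([ 91., 300.]), array([208., 347.]), array([194., 304.])]
[ 0.5   -0.     0.866]
0 [565.1 161.2 169.1] [array([ 74., 179.]), array([193., 321.]), array([207., 292.])]
  upright [527.3 158.  160.2]
0.65 [514.1 152.3 119.3] [array([125., 203.]), array([212., 315.]), array([221., 310.])]
  upright [492.  150.5  98.1]
0.8 [503.9 143.9 108.8] [array([134., 213.]), array([217., 315.]), array([222., 313.])]
  upright [485.1 142.3  85.1]
1 [492.1 129.5  96.3] [array([144., 228.]), array([223., 317.]), array([223., 318.])]
  upright [477.2 128.2  69.4]
1.92 [473.9  34.6  71.1] [array([162., 311.]), array([240., 338.]), array([214., 328.])]
  upright [467.   34.   37.9]
```

View pics/w5.png

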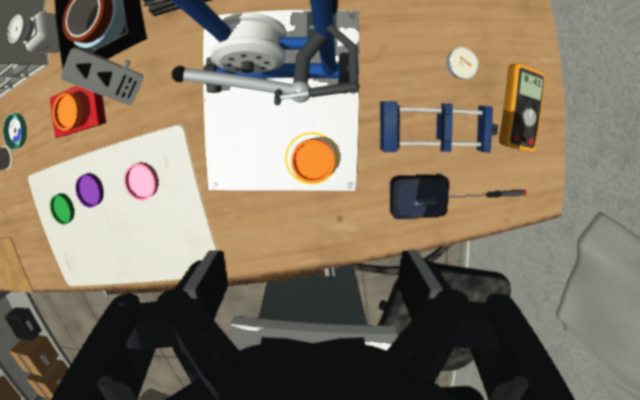

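Wrist picture: the puck is on the ring at (314, 161), dish up. Slightly more of the yellow arc shows on the left side. The leg runs from (300, 90) to its ball at (178, 74), which matches my model. I measure the offset from the ring.

Run:
```python
from puck import *
from scipy.optimize import least_squares
w=cap('wrist');hsv=cv2.cvtColor(w['img'],cv2.COLOR_RGB2HSV)
m=cv2.inRange(hsv,(21,80,120),(35,255,255))
s=[q for q in np.argwhere(m) if 125<q[0]<200 and 275<q[1]<350]
X=np.array([onz(w,q,5)[:2] for q in s]);print(len(X),X.min(0),X.max(0))
f=least_squares(lambda c:np.hypot(*(X-c).T)-36,[467,33],loss='soft_l1');print(f.x,np.std(f.fun))
mo=cv2.inRange(hsv,(7,150,90),(19,255,255))[120:200,270:355]
q=np.argwhere(mo);print(rim(w,29)[2:])
```

```text
345 [429.58650787  -4.48411349] [504.83759158  71.01778556]
[466.90264417  33.33959571] 1.0990945732011488
(((467.8403015136719, 30.53403663635254), 30.105287551879883), array([438.9079    ,   0.44000527], dtype=float32), array([497.9423  ,  59.617554], dtype=float32))
```

```bash
cat > leg.py <<'E'
from h import *
O=np.array([583.6,88.6,30]);Y=Rn.from_euler('z',.085)
ax=np.array([-.866,0,.5]);d0=np.array([.5*np.sin(np.pi/12),np.cos(np.pi/12),.866*np.sin(np.pi/12)])
def pt(t,s,lean=.28): return O+(Y*Rn.from_euler('y',lean)).apply(np.array([-65,-35,105])+s*Rn.from_rotvec(t*ax).apply(d0))
E
python3 - <<'E'
from leg import *
p,R=tcp();print(p)
for t in np.arange(0,1.25,.1):
    P=pt(t,100);d=(pt(t,101)-P);ny=abs(d[2])
    tip=P+np.array([-6+10*t,0,7]); T=tip+[0,0,19]
    print(round(t,1),P.round(1),T.round(1),(R.inv().apply(T-p)/400).round(3))
E
```

```text
[467.16075312  33.57111643 311.65731977]
0.0 [563.6 148.7 166.8] [557.6 148.7 192.8] [ 0.25  -0.267  0.297]
0.1 [556.4 150.2 160.1] [551.4 150.2 186.1] [ 0.235 -0.272  0.314]
0.2 [549.2 150.7 153.2] [545.2 150.7 179.2] [ 0.22  -0.275  0.331]
0.3 [542.  150.2 146.2] [539.  150.2 172.2] [ 0.204 -0.275  0.349]
0.4 [535.  148.7 139.3] [533.  148.7 165.3] [ 0.189 -0.272  0.366]
0.5 [528.1 146.3 132.5] [527.1 146.3 158.5] [ 0.174 -0.268  0.383]
0.6 [521.4 142.9 125.8] [521.4 142.9 151.8] [ 0.159 -0.26   0.4  ]
0.7 [515.1 138.5 119.4] [516.1 138.5 145.4] [ 0.145 -0.251  0.416]
0.8 [509.2 133.3 113.3] [511.2 133.3 139.3] [ 0.131 -0.239  0.431]
0.9 [503.7 127.3 107.5] [506.7 127.3 133.5] [ 0.119 -0.225  0.445]
1.0 [498.7 120.5 102.2] [502.7 120.5 128.2] [ 0.107 -0.209  0.459]
1.1 [494.2 113.   97.3] [499.2 113.  123.3] [ 0.097 -0.191  0.471]
1.2 [490.4 104.9  92.9] [496.4 104.9 118.9] [ 0.088 -0.171  0.482]
```

Request:
jog_arm(series="0.1 -0.1 0 0 0 0 -1; 0.25 -0.267 0.1 0 0 0 -1; 0.25 -0.267 0.2 0 0 0 -1; 0.25 -0.267 0.22 0 0 0 -1; 0.25 -0.267 0.22 0 0 0 -1; 0.25 -0.267 0.22 0 0 0 -1; 0.25 -0.267 0.22 0 0 0 -1")

```text
time_s: 15.35
eef_pos: [557.8, 148.1, 225.3]
ee_rot: [0.0, 0.999, 0.043, 0.001]
force: [0.2, -0.1, -0.9]
grip_width: -0.0
grip_force: 0.0
```

Run:
```python
from leg import *
w=cap('wrist');save(w,'w6.png')
p,R=tcp();print(p,sense()['grip_width'])
print('foot pred',proj(w,pt(0,112.5)),'s100',proj(w,pt(0,100)),'tip',proj(w,p+[0,0,-19]))
for l in('stand_foot','stand_pivot'):print([(np.round(m['point']).tolist(),round(m['confidence'],2)) for m in mark_of(l,w)[:2]],np.round(proj(w,pt(0,0))))
for t in [0,.1,.2,.3,.4,.5,.6,.7,.8,.9,1,1.1,1.2]:
    T=pt(t,100)+np.array([-6+10*t,0,26]); print(t,(R.inv().apply(T-p)/400).round(3))
```

```text
[557.67742872 148.21916009 224.94777727] -0.002965752983026566
foot pred (np.float64(214.80406961669416), np.float64(290.1729594720789)) s100 (np.float64(217.13272063157692), np.float64(309.69314403769533)) tip (np.float64(254.58822255593077), np.float64(309.0140348289965))
[([213.0, 290.0], 0.56)] [231. 440.]
[([227.0, 441.0], 0.84)] [231. 440.]
0 [-0.    -0.001  0.08 ]
0.1 [-0.015 -0.006  0.097]
0.2 [-0.031 -0.009  0.114]
0.3 [-0.046 -0.009  0.132]
0.4 [-0.062 -0.007  0.149]
0.5 [-0.077 -0.002  0.166]
0.6 [-0.092  0.006  0.183]
0.7 [-0.106  0.015  0.199]
0.8 [-0.119  0.027  0.214]
0.9 [-0.132  0.041  0.228]
1 [-0.143  0.057  0.242]
1.1 [-0.154  0.075  0.254]
1.2 [-0.163  0.095  0.265]
```

View pics/w6.png

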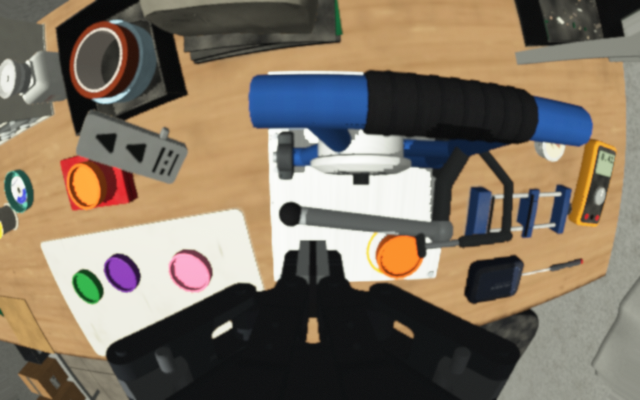

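The picture shows the shut fingertips at (313, 250), over the leg near the ball at (290, 213). The tube and hub are clear of the fingers. Now I push down.

Request:
jog_arm(series="0 0 0.05 0 0 0 -1; 0 0 0.075 0 0 0 -1; -0.015 -0.006 0.097 0 0 0 -1; -0.031 -0.009 0.114 0 0 0 -1; -0.046 -0.009 0.132 0 0 0 -1; -0.062 -0.007 0.149 0 0 0 -1; -0.077 -0.002 0.166 0 0 0 -1; -0.092 0.006 0.183 0 0 0 -1")

```text
time_s: 16.5
eef_pos: [520.7, 142.9, 150.1]
ee_rot: [0.0, 0.999, 0.044, 0.0]
force: [-1.3, 0.0, 1.1]
grip_width: -0.003
grip_force: 0.6
```

Run:
```python
from leg import *
w=cap('wrist');a=cap('side')
p,R=tcp();print(p,sense()['force'])
for d in(w,a):
  print([(np.round(m['point']).tolist(),round(m['confidence'],2)) for m in mark_of('stand_foot',d)[:2]],[(t,np.round(proj(d,pt(t,112.5))).tolist()) for t in(0,.3,.4,.5,.6,.7,1.92)])
  print([(np.round(m['point']).tolist(),round(m['confidence'],2)) for m in mark_of('stand_pivot',d)[:2]],np.round(proj(d,pt(0,0))),np.round(proj(d,pt(0,0,.14))))
for t in [.6,.7,.8,.9,1,1.1,1.2]:
    T=pt(t,100)+np.array([-6+10*t,0,26]); print(t,(R.inv().apply(T-p)/400).round(3))
```

```text
[520.32626818 142.57962868 149.51570082] [0.57613286 0.45490699 0.28443489]
[([251.0, 290.0], 0.5)] [(0, [190.0, 268.0]), (0.3, [227.0, 269.0]), (0.4, [236.0, 274.0]), (0.5, [244.0, 280.0]), (0.6, [251.0, 288.0]), (0.7, [257.0, 297.0]), (1.92, [278.0, 438.0])]
[([218.0, 500.0], 0.57)] [221. 500.] [246. 488.]
[([219.0, 310.0], 0.36)] [(0, [207.0, 292.0]), (0.3, [215.0, 300.0]), (0.4, [217.0, 303.0]), (0.5, [218.0, 306.0]), (0.6, [220.0, 308.0]), (0.7, [221.0, 311.0]), (1.92, [214.0, 328.0])]
[([192.0, 302.0], 0.68)] [194. 304.] [196. 309.]
0.6 [ 0.003 -0.    -0.006]
0.7 [-0.011  0.009  0.01 ]
0.8 [-0.025  0.021  0.026]
0.9 [-0.037  0.035  0.04 ]
1 [-0.049  0.051  0.053]
1.1 [-0.059  0.069  0.066]
1.2 [-0.068  0.089  0.077]
```

Tracking is right: the leg is at about 0.6 and the frame hasn't moved. I carry on past centre.

Request:
jog_arm(series="-0.011 0.009 0.012 0 0 0 -1; -0.025 0.021 0.028 0 0 0 -1; -0.037 0.035 0.043 0 0 0 -1; -0.049 0.051 0.056 0 0 0 -1; -0.059 0.069 0.068 0 0 0 -1; -0.059 0.069 0.068 0 0 0 -1; -0.059 0.069 0.068 0 0 0 -1")

```text
time_s: 17.68
eef_pos: [500.1, 113.5, 123.4]
ee_rot: [-0.0, 0.999, 0.044, 0.0]
force: [0.4, 0.2, 0.8]
grip_width: 0.002
grip_force: 0.0
```

Run:
```python
from leg import *
w=cap('wrist');a=cap('side');save(w,'w7.png')
p,R=tcp();print(p,sense()['force'])
for d in(w,a):
  print([(np.round(m['point']).tolist(),round(m['confidence'],2)) for m in mark_of('stand_foot',d)[:2]],[(t,np.round(proj(d,pt(t,112.5))).tolist()) for t in(.9,1,1.1,1.5,1.92)])
  print([(np.round(m['point']).tolist(),round(m['confidence'],2)) for m in mark_of('stand_pivot',d)[:2]],np.round(proj(d,pt(0,0))))
```

```text
[500.11032746 113.6543917  123.44501475] [ 0.00997977 -0.45162484 -0.09568188]
[([268.0, 420.0], 0.68)] [(0.9, [253.0, 265.0]), (1, [259.0, 280.0]), (1.1, [263.0, 295.0]), (1.5, [273.0, 356.0]), (1.92, [272.0, 421.0])]
[([185.0, 490.0], 0.57), ([144.0, 31.0], 0.31)] [191. 490.]
[] [(0.9, [223.0, 316.0]), (1, [223.0, 318.0]), (1.1, [223.0, 320.0]), (1.5, [221.0, 326.0]), (1.92, [214.0, 328.0])]
[([193.0, 305.0], 0.66)] [194. 304.]
```

View pics/w7.png

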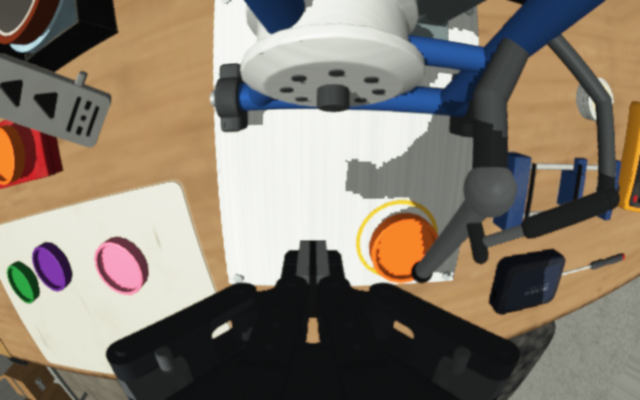

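The kickstand is fully down: its foot is at (420, 268), matching the 1.92 prediction, and it hangs over the puck. The puck is still inside the ring.

```bash
cat >> leg.py <<'E'
def grip(lean,off=0):
    B=Y*Rn.from_euler('y',lean)
    return O+B.apply([0,0,200+off]), B*down(0)
E
python3 - <<'E'
from leg import *
for o in(110,):
    P,Q=grip(.28,o);print(P);rows(P,Q);print(Q.as_matrix().round(2).tolist())
E
```

```text
[668.96095356  95.8732058  327.92718588]
row [0.417, 0.0812, -0.5114] [0.1402, -0.1398, -0.9912]
[[-0.08, 0.96, -0.28], [1.0, 0.08, -0.02], [0.0, -0.28, -0.96]]
```

Request:
jog_arm(series="0 0 -0.15 0 0 0 -1; 0 0 -0.3 0 0 0 -0.5; 0 0 -0.45 0 0 -0.1 1; 0 0 -0.54 0 0 -0.2 1; 0.1 0.02 -0.54 0.14 -0.14 -0.99 1; 0.417 0.081 -0.511 0.14 -0.14 -0.991 1; 0.417 0.081 -0.511 0.14 -0.14 -0.991 1; 0.417 0.081 -0.511 0.14 -0.14 -0.991 1; 0.417 0.081 -0.511 0.14 -0.14 -0.991 1; 0.417 0.081 -0.511 0.14 -0.14 -0.991 1; 0.417 0.081 -0.511 0.14 -0.14 -0.991 1; 0.417 0.081 -0.511 0.14 -0.14 -0.991 1; 0.417 0.081 -0.511 0.14 -0.14 -0.991 1; 0.417 0.081 -0.511 0.14 -0.14 -0.991 1; 0.417 0.081 -0.511 0.14 -0.14 -0.991 1; 0.417 0.081 -0.511 0.14 -0.14 -0.991 1")

```text
time_s: 19.98
eef_pos: [668.8, 95.7, 327.8]
ee_rot: [-0.094, 0.67, 0.729, -0.103]
force: [-0.2, -0.8, -1.1]
grip_width: 1.0
grip_force: 0.0
```

Run:
```python
from leg import *
w=cap('wrist');save(w,'w8.png')
p,R=tcp();P,Q=grip(.28,110);print(p,P,(R.inv()*Q).as_rotvec(),sense()['joints'].round(2))
X,_=grip(.28);print('sleeve pred',proj(w,X),[(np.round(m['point']).tolist(),round(m['confidence'],2)) for m in mark_of('sleeve',w)[:2]])
r=regions_of('sleeve',w)
if r: print(r[0]['point'],r[0]['confidence'],np.argwhere(r[0]['region']).min(0),np.argwhere(r[0]['region']).max(0))
rows(X,Q)
```

```text
[668.86435329  95.76796312 327.73360162] [668.96095356  95.8732058  327.92718588] [-0.00016995  0.0002185  -0.00106734] [-0.02  0.88  0.4  -0.03  2.14 -0.12]
sleeve pred (np.float64(199.4168582766333), np.float64(312.9515967667098)) [([203.0, 312.0], 0.87), ([177.0, 249.0], 0.67)]
[200.3, 309.2] 0.67 [ 90 226] [295 341]
row [0.0003, 0.0001, 0.2744] [-0.0001, 0.0001, -0.0006]
```

View pics/w8.png

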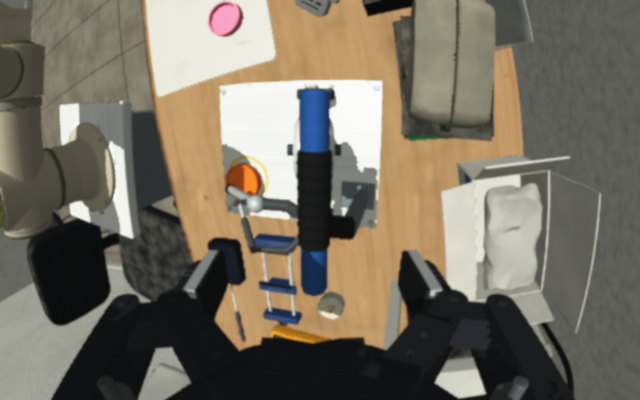

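The sleeve is at (315, 200), where predicted, centred between the open jaws. I descend along the frame's axis and grip.

Request:
jog_arm(series="0 0 0.08 0 0 0 1; 0 0 0.16 0 0 0 1; 0 0 0.22 0 0 0 1; 0 0 0.255 0 0 0 1; 0 0 0.27 0 0 0 1; 0 0 0.27 0 0 0 1; 0 0 0.27 0 0 0 0; 0 0 0.27 0 0 0 -0.5; 0 0 0.27 0 0 0 -0.8; 0 0 0.27 0 0 0 -0.8; 0 0 0.27 0 0 0 -0.8; 0 0 0.27 0 0 0 -0.8", grip_force=50)

```text
time_s: 21.62
eef_pos: [639.3, 93.2, 224.2]
ee_rot: [-0.094, 0.67, 0.729, -0.103]
force: [1.6, 1.2, 3.8]
grip_width: 0.297
grip_force: 49.4
```

Run:
```python
from leg import *
p,R=tcp();s=sense();print(p,grip(.28)[0],s['force'],s['grip_width']*85,s['grip_force'])
P0,Q0=grip(.28)
for l in np.arange(.26,-.021,-.02):
    P,Q=grip(l); rows(P,Q,P0,Q0)
```

```text
[639.27804031  93.23679305 224.21874549] [638.67158294  93.29239084 222.21108766] [1.6027711  1.18450292 3.77717076] 25.277458059230142 49.38542425632477
row [-0.0, -0.01, 0.0001] [-0.0127, 0.0, 0.0]
row [0.0, -0.02, 0.0004] [-0.0255, 0.0, 0.0]
row [0.0, -0.03, 0.0009] [-0.0382, 0.0, 0.0]
row [0.0, -0.04, 0.0016] [-0.0509, 0.0, 0.0]
row [0.0, -0.0499, 0.0025] [-0.0637, 0.0, 0.0]
row [0.0, -0.0599, 0.0036] [-0.0764, 0.0, 0.0]
row [0.0, -0.0698, 0.0049] [-0.0891, 0.0, -0.0]
row [0.0, -0.0797, 0.0064] [-0.1019, 0.0, 0.0]
row [0.0, -0.0895, 0.0081] [-0.1146, 0.0, 0.0]
row [0.0, -0.0993, 0.01] [-0.1273, 0.0, 0.0]
row [0.0, -0.1091, 0.0121] [-0.1401, 0.0, -0.0]
row [0.0, -0.1189, 0.0143] [-0.1528, 0.0, 0.0]
row [0.0, -0.1285, 0.0168] [-0.1655, 0.0, 0.0]
row [0.0, -0.1382, 0.0195] [-0.1783, 0.0, 0.0]
row [0.0, -0.1478, 0.0223] [-0.191, 0.0, 0.0]
```

Request:
jog_arm(series="0 -0.01 0 -0.0127 0 0 -0.8; 0 -0.02 0.0004 -0.0255 0 0 -0.8; 0 -0.03 0.0009 -0.0382 0 0 -0.8; 0 -0.04 0.0016 -0.0509 0 0 -0.8; 0 -0.05 0.0025 -0.0637 0 0 -0.8; 0 -0.06 0.0036 -0.0764 0 0 -0.8; 0 -0.07 0.0049 -0.0891 0 0 -0.8; 0 -0.08 0.0064 -0.1019 0 0 -0.8; 0 -0.0895 0.0081 -0.1146 0 0 -0.8")

```text
time_s: 22.75
eef_pos: [603.6, 90.3, 230.9]
ee_rot: [-0.033, 0.676, 0.735, -0.037]
force: [-0.3, -0.3, 5.2]
grip_width: 0.298
grip_force: 49.7
```

Request:
jog_arm(series="0 -0.01 0.0001 -0.0127 0 0 -0.8; 0 -0.02 0.0004 -0.0255 0 0 -0.8; 0 -0.03 0.0009 -0.0382 0 0 -0.8; 0 -0.04 0.0016 -0.0509 0 0 -0.8; 0 -0.05 0.0025 -0.0637 0 0 -0.8; 0 -0.05 0.0025 -0.0637 0 0 -0.8; 0 -0.05 0.0025 -0.0637 0 0 -0.8; 0 -0.05 0.0025 -0.0637 0 0 -0.8")

```text
time_s: 23.75
eef_pos: [584.1, 88.6, 231.8]
ee_rot: [-0.0, 0.677, 0.736, -0.0]
force: [-1.5, 0.3, 6.2]
grip_width: 0.296
grip_force: 50.1
```

Run:
```python
from leg import *
p,R=tcp();s=sense();P,Q=grip(0);print(p,P,(R.inv()*Q).as_rotvec().round(4),s['force'],s['grip_force'])
ims=[]
for n in('scene','side','wrist'):
    d=cap(n)
    print(n,'foot pred',[(l,np.round(proj(d,pt(1.92,112.5,l)),1).tolist()) for l in(-.05,0,.05)],[(np.round(m['point'],1).tolist(),round(m['confidence'],2)) for m in mark_of('stand_foot',d)[:2]])
    print('  pivot',[(l,np.round(proj(d,pt(0,0,l)),1).tolist()) for l in(-.05,0,.05)],[(np.round(m['point'],1).tolist(),round(m['confidence'],2)) for m in mark_of('stand_pivot',d)[:2]])
    if n!='wrist':
        r,c=map(int,proj(d,np.array([530,60,100])));ims.append(cv2.resize(d['img'][r-60:r+60,c-70:c+70],(400,343)))
cv2.imwrite('pics/c9.png',np.hstack(ims)[:,:,::-1])
```

```text
[584.06984774  88.60423612 231.77428095] [583.6  88.6 230. ] [-0.0005  0.0003 -0.0005] [-1.49514202  0.31932241  6.16465003] 50.10602831840515
scene foot pred [(-0.05, [251.8, 337.0]), (0, [250.1, 337.1]), (0.05, [248.5, 337.2])] []
  pivot [(-0.05, [217.1, 342.0]), (0, [215.5, 342.7]), (0.05, [214.0, 343.4])] [([213.6, 342.1], 0.58)]
side foot pred [(-0.05, [223.4, 330.2]), (0, [222.0, 330.2]), (0.05, [220.6, 330.1])] []
  pivot [(-0.05, [199.5, 315.1]), (0, [198.6, 313.6]), (0.05, [197.7, 311.9])] [([194.4, 313.0], 0.91)]
wrist foot pred [(-0.05, [212.6, 207.5]), (0, [214.5, 206.1]), (0.05, [216.3, 204.9])] [([213.8, 205.6], 0.38), ([202.4, 215.7], 0.26)]
  pivot [(-0.05, [243.7, 226.9]), (0, [245.6, 231.9]), (0.05, [247.5, 237.4])] [([245.0, 230.4], 0.82)]
```

View pics/c9.png

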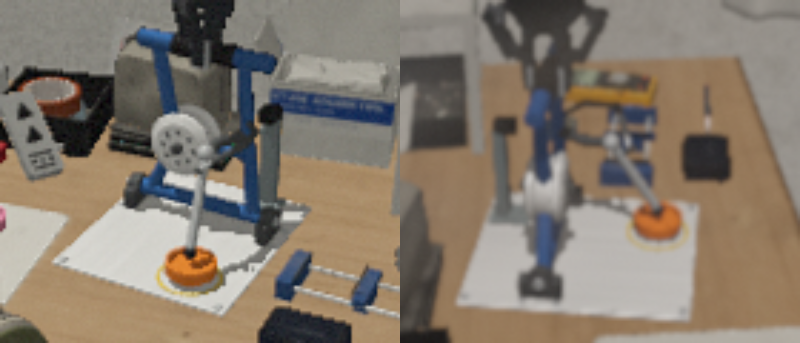

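Both views show the frame upright in the grip, its foot just above the puck inside the ring. I hand it in.

```bash
python3 -c "
from rig import *
print(finish_job())"
```

```text
the job is handed in; nothing more can be done
None
```

I handed the job in at about 24 s: the top puck sits dish up in the yellow ring, about 3 mm off centre, the kickstand is fully down, and the arm is still gripping the frame upright with the foot just above the puck.

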